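Gauge a brass ferrule and take it up in copper tongs

ROBOT

A 6-joint arm with a two-finger parallel gripper is mounted at the origin on a cart in front of the work surface, level with it; the furniture and walls round the work are solid. World frame = base frame: x ahead of the robot, y to its left, z up, the work surface at z = 0. Lengths are in mm, angles in rad, forces in N, time in s.
With the tool pointing down it reaches from about 250 to 800 mm from the base axis. Payload 8.5 kg.
Tool frame: the origin (TCP) lies at the very end of the fingers, on their centre line; the grasp point (between the pads) lies 19 mm behind it; z points along the fingers, y is the line along which they close (so a half turn about z gives the same grasp; the last joint's range is limited). The gripper opens to 85 mm and grips with 20 to 120 N. Pads are 22 mm wide; open, the fingers measure 114 mm over their backs; the gripper's body (76 mm by 85 mm) begins 54 mm behind the grasp point. The pads swing forward as they close: fully open they stand 13 mm farther back than shut.
Start: joints at [-1.337, 0.238, -0.013, 1.319, 0, 1.571], TCP at [121.618, -510.674, 231.276] pointing down, gripper open.
Joint ranges: [-2.66, 2.66], [-1.03, 1.9], [-1.14, 1.46], [-1.82, 2.27], [-1.45, 1.34], [-3.14, 3.14]. Speed limits (rad/s): [2.22, 2.22, 2.79, 3.14, 3.14, 3.14].

INTERFACE

Orientations are given as a unit quaternion [x, y, z, w].
In Python, from station import manip, camera, camera_info gives the robot as it stands. The module is installed in compiled form; this text tells all that it offers.
- The arm moves only by the tool move_arm, never from a script. Its argument "deltas" is text: rows parted by semicolons, each of 6 numbers parted by spaces: the shift along the tool's x, y, z in mm, then the turn, a rotation vector about the tool's x, y, z in degrees. In form: tx ty tz ax ay az; .... A call has 1 to 5 rows; each row is the pose to reach, as a shift and turn from the pose commanded when the call began, along the tool's axes at that moment; what a row does not reach only later rows make up. A row lasts 1/10 s, in which the tool goes at most 50 mm and 8.59 degrees, less where a joint would pass 70% of its speed; a pose out of reach is approached as far as the arm can. A call with a gripper value outside its range is refused whole. "claw" is the closure, from 0 (fully open) to 1 (shut), set as the call begins (left out, the last holds). The fingers move at their own pace and stop on an object; the grip force is fixed at half the most. Time passes only in rows, so rows that repeat a pose let the fingers close. It gives the time, the measured TCP pose, the force, the opening and the grip force at its end, in the units of the state.
- manip.state(): the state, without advancing time (a new reading comes with each control period).
- camera(name): name is "scene" or "top" or "wrist"; returns (picture, depth): 420x560x3 uint8, red, green, blue; 420x560 float32, mm along the optical axis (not along the pixel's ray), 0 where there is no reading.
- camera_info(name): a dict with "fx", "fy", "cx", "cy" (pixels), "R" (3x3) and "t" (3): a world point X has camera coordinates R X + t. Camera axes: x right, y down, z forward; pixel columns grow to the right and rows downward; lengths in mm; the calibration is good to about 2 mm. A picture is of the moment at which its call begins: read the wrist's pose just before it. camera_info takes no time and is no camera call; for the wrist camera it gives the pose at the moment of the call.
- manip.hand_in(): hands the job in; it is judged then, once.
The state is a dict: "time": time; "qpos": joint angles; "joint_vel": joint speeds; "tau": joint torques, N m; "tcp_pos": TCP position; "tool_rot": TCP orientation; "contact_force": force on the tool from outside, world axes, zero at the start; "torque": the same for the moment, N m; "grip_width": finger opening in mm; "gripper_force": force on a finger pad.
Only numpy, scipy, OpenCV 4.12 (cv2) and the standard library are available. Lean on these libraries where they do the work, as an engineer would, in place of code of your own. Each camera call takes 0.05 s, during which the arm holds its last target. There are 200 camera calls.

TASK

Check the brass ferrule by sliding it over the upright gauge pin until it sits fully down on the blue foot, and let go of it. Then pick up the copper tongs by their red grips, close their tips on the ferrule where it sits, draw it up off the pin and carry it to the blue cup near the right-hand edge of the table: finish while holding it still in the closed tongs, over the middle of the cup's mouth and a few centimetres clear above the rim, ready to be dipped. Leave the cup and the other things on the table undisturbed.

Things in the scene. Friction and masses are not known exactly. Their poses are not given: they have to be found in the camera images.
- ferrule: loose plain brass ring (short tube) standing on end on the table: 30 mm outside diameter, 20 mm bore, 26 mm tall, about 40 g. Origin at the centre of its underside, z along its bore.
- gauge: fit gauge, fixed to the table: a round blue foot 72 mm across and 12 mm high with an upright steel pin 17 mm thick in its middle. The pin stands 34 mm above the foot (top 46 mm above the table), its last 6 mm tapered to 9 mm across. Origin at the centre of the underside, z up.
- gauge_seat (a point): centre of the top face of the gauge's foot (12 mm above the table), on the pin's axis; the ferrule's origin lies here when it is fully home.
- tongs: loose copper spring tongs lying on edge, 215 mm long, 24 mm high, 0.09 kg. x: from heel to tips, y: across (the way they close), z up. Origin underneath, midway between the two arms at the middle of the red grips (48 mm long, 24 mm high); the heel hinges lie 100 mm behind it, the jaws 85 mm ahead. Found open: grips 55 mm wide over their outsides. Squeezing the grips closes the jaws.
- tongs_jaws (a point): midway between the jaws, 85 mm ahead of the tongs' origin along their x, 12 mm above their lower edge; the ferrule's axis should pass here when they close. Jaws 24 mm high, shallow V inside, 26 mm long; free gap about 58 mm when open, moving 1.85 times as far as the grips.
- jaw_left: left (+y) arm and jaw of the tongs, copper, red grip; origin at its hinge at the heel. Both arms swing equally. A spring presses the grips apart with about 12 N when open and 16 N when closed on the ferrule, and reopens the tongs if released: held at a grip width of about 50 mm they can be carried with the jaws open round the ferrule.
- jaw_right: right (-y) arm and jaw of the tongs, copper, red grip; origin at its hinge at the heel. With the grips about 37 mm wide the jaws bear on the 30 mm ferrule; squeeze with 35 to 60 N then to hold it.
- cup: loose blue plastic cup standing upright near the right-hand edge of the table (a similar cup far at the left is not meant), 77 mm across the mouth and 86 mm high, open at the top. Origin at the centre of its underside, z up.
- green_bar: bystander: green bar of polishing compound, 28x75x26 mm, lying at the back left; origin at the centre of its underside.
- slab: bystander: dark sawn stone slab, 37x55x24 mm, lying at the back left; origin at the centre of its underside.
- powder_jar: bystander: small clear jar with a white cap and pale green content, 48 mm across and 68 mm high, at the back left; origin at the centre of its underside.

How it is judged (in metres and radians):
On the way, in this order (a step that is already met when the one before it is completed fails the run):
1. the ferrule sits fully down on the foot of the gauge, over its pin, and the fingers have let go of it (horizontal distance between ferrule and gauge_seat below 0.004 m and z of ferrule in the frame of gauge_seat below 0.003 m and angle between ferrule's own z axis and vertical below 0.1 rad and contact force between the fingers and ferrule below 0.05 N), for 0.2 s.
2. both jaws of the tongs bear on the ferrule while it is still on the pin, the fingers not touching it (contact force between each of jaw_left, jaw_right and ferrule above 0.5 N and horizontal distance between ferrule and gauge_seat below 0.006 m and z of ferrule in the frame of gauge_seat below 0.02 m and contact force between the fingers and ferrule below 0.05 N), for 0.1 s.
At the end, for the whole second after the job is handed in: The fingers hold the tongs, both jaws of the tongs bear on the ferrule, and nothing else carries it: the ferrule's underside is 96 to 250 mm above the table (the rim is at 86 mm), within 30 mm of the cup's axis, at rest; the cup is upright and not touched by ferrule or tongs (contact force between each of jaw_left, jaw_right and ferrule above 0.5 N and contact force between each of the fingers, cup and ferrule below 0.05 N and contact force between the fingers and tongs above 2 N and contact force between cup and tongs below 0.05 N and horizontal distance between ferrule and cup below 0.03 m and height (world z) of ferrule between 0.096 and 0.25 m and linear speed of ferrule below 0.03 m/s and angle between cup's own z axis and vertical below 0.1 rad); the arm keeps its last pose, push and grip.
It fails at once if the cup is pushed more than 25 mm or tipped (distance of cup from where it was at the start of the episode above 0.025 m or angle between cup's own z axis and vertical above 0.3 rad).
It fails at once if a bystander is moved more than 25 mm (distance of any of green_bar, slab, powder_jar from where it was at the start of the episode above 0.025 m).
It also fails if it takes over 61 s, if anything falls off the work surface, if the arm or the gripper's body presses on something with over 40 N, if the wrist force passes 120 N, or if a joint passes its speed limit or range.

## Working session

There is one attempt and no reset: what is moved stays moved. The work goes in short steps, Python scripts to look and compute and a tool call to move; the robot and the scene stay as the last step left them, time stands still between calls to the robot, and variables do not carry over. Pictures are saved under pics/ and viewed, at most 13 in all, crops included, and the job is handed in when it is done.

Besides the shell and the picture viewer there is one more tool, called after "Emit:" as name(argument=value, ...) on one line, values as JSON. move_arm: Moves the arm, as the interface text tells. Its arguments: {"type":"object","properties":{"deltas":{"type":"string"},"claw":{"type":"number"}},"required":["deltas"]}

```bash
mkdir -p pics; ls; cat > h.py <<'E'
import numpy as np, cv2
from station import manip, camera, camera_info
from scipy.spatial.transform import Rotation as Rn
def snap(n,save=None):
    i=camera_info(n); p,d=camera(n)
    if save: cv2.imwrite('pics/'+save+'.png',p[:,:,::-1])
    return p,d,i
def ray(i,u,v):
    R=np.array(i['R']);t=np.array(i['t']);c=-R.T@t
    return c,R.T@np.array([(u-i['cx'])/i['fx'],(v-i['cy'])/i['fy'],1.])
def onplane(i,u,v,z):
    c,d=ray(i,u,v); return c+d*(z-c[2])/d[2]
def cloud(i,d):
    v,u=np.indices(d.shape);R=np.array(i['R']);t=np.array(i['t'])
    P=np.stack([(u-i['cx'])/i['fx']*d,(v-i['cy'])/i['fy']*d,d],-1)
    return (P-t)@R
E
python3 - <<'E'
from h import *
import pickle
s=manip.state();print(s)
o={}
for n in('scene','top'):
    p,d,i=snap(n,n+'0');o[n]=(p,d,i);print(n,i['fx'],-np.array(i['R']).T@i['t'],np.round(i['R'],2).tolist())
pickle.dump(o,open('o.pkl','wb'))
E
```

```text
pics
{'time': 0.0, 'qpos': array([-1.33703444e+00,  2.38758013e-01, -1.42533242e-02,  1.31917359e+00,
       -7.89909483e-06,  1.57080421e+00]), 'joint_vel': array([-1.37776903e-03,  1.68163505e-05,  2.06860893e-04, -1.09547272e-04,
        1.65446828e-03,  1.78921400e-03]), 'tau': array([-1.37228748e-03, -5.38775504e+01,  3.46439552e+01,  1.83604698e-02,
        1.71374211e-06,  1.13196415e-05]), 'tcp_pos': array([ 121.51427656, -510.32805193,  230.68991503]), 'tool_rot': array([ 9.93177415e-01,  1.16611063e-01, -8.48913936e-05, -6.89104392e-04]), 'contact_force': array([-0.15426522, -0.12082515, -0.34528267]), 'torque': array([ 0.00496894,  0.03530103, -0.05365   ]), 'gripper_force': 0.0, 'grip_width': 85.49282818805071}
scene 452.6665345286751 [-471.26765905  645.87516241  583.43902688] [[-0.48, -0.88, 0.01], [-0.37, 0.19, -0.91], [0.79, -0.44, -0.42]]
top 412.4861324743636 [ 286.11862785   60.3920945  1125.4993994 ] [[-0.04, -1.0, -0.0], [-0.98, 0.04, -0.21], [0.21, -0.0, -0.98]]
```

View pics/top0.png

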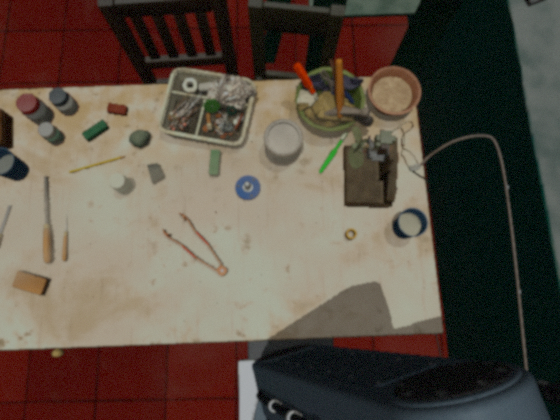

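View pics/scene0.png

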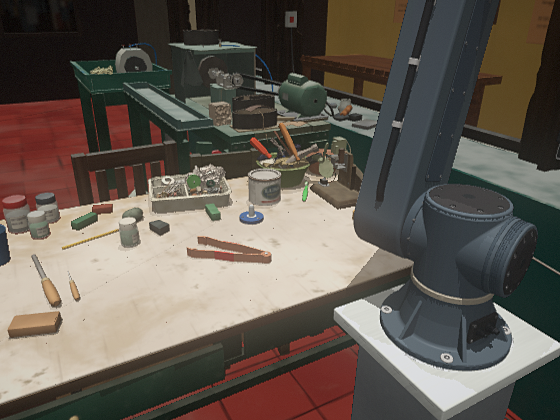

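The top view shows the ferrule at about (350,235), the gauge at (247,188), the tongs with heel at (222,270) and jaws near (165,232) and (182,214), and the cup at (409,223). The scene view shows the same tongs and gauge, with the arm hiding the ferrule and the cup.

```bash
python3 - <<'E'
from h import *
import pickle
o=pickle.load(open('o.pkl','rb'));p,d,i=o['top'];C=cloud(i,d)
for n,u,v,z in [('ferr',350,234,26),('gauge',247,188,12),('heel',222,270,24),('jawA',166,232,24),('jawB',182,214,24),('cup',409,223,86),('edgeB',330,345,0),('tin',283,142,60)]:
    print(n,onplane(i,u,v,z).round(), C[v,u].round())
hsv=cv2.cvtColor(p,cv2.COLOR_RGB2HSV)
# tongs mask
m=((hsv[...,0]<8)|(hsv[...,0]>172))&(hsv[...,1]>110)
mm=np.zeros_like(m);mm[200:290,150:240]=m[200:290,150:240]
print(mm.sum(), [C[v,u].round().tolist() for v,u in np.argwhere(mm)[::60]])
for n,lo,hi,box in [('blue',(100,80,40),(130,255,255),(165,210,225,270)),('cup',(95,80,20),(130,255,255),(195,250,385,440)),('ferr',(15,90,40),(35,255,255),(222,248,338,362))]:
    k=cv2.inRange(hsv,lo,hi);b=np.zeros_like(k);b[box[0]:box[1],box[2]:box[3]]=k[box[0]:box[1],box[2]:box[3]]
    q=np.argwhere(b);print(n,len(q),q.min(0),q.max(0))
    h=C[b>0][:,2];print(np.percentile(h,[5,50,95]).round())
q=cv2.resize(p[190:290,150:250],(600,600),interpolation=cv2.INTER_CUBIC);cv2.imwrite('pics/tongs.png',q[:,:,::-1])
E
```

```text
ferr [ 466. -150.   26.] [ 470. -155.   -2.]
gauge [609. 126.  12.] [605. 125.  26.]
heel [382. 197.  24.] [383. 197.  21.]
jawA [491. 347.  24.] [495. 353.   2.]
jawB [539. 304.  24.] [539. 305.  23.]
cup [ 479. -292.   86.] [ 487. -306.   44.]
edgeB [179. -80.   0.] [ 115. -164. -666.]
tin [723.  21.  60.] [714.  21.  82.]
22 [[485.0, 263.0, 24.0]]
blue 260 [177 236] [198 258]
[ 8. 11. 15.]
cup 174 [203 394] [236 438]
[22. 58. 74.]
ferr 73 [229 345] [239 356]
[ 3. 22. 27.]
```

View pics/tongs.png

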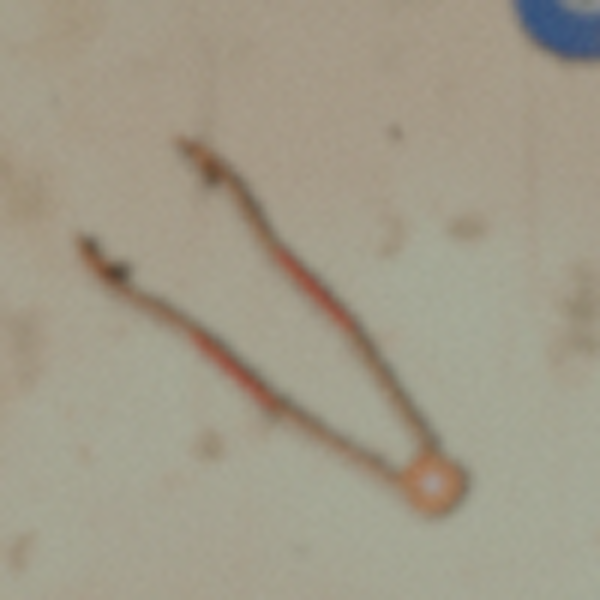

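The tongs crop shows the red grips at crop pixels (315,287) and (233,367) and the heel ring at (430,483), so the jaws point up and left. Moving towards the ferrule now, turning the tool to the tongs' heading on the way.

Emit:
move_arm(deltas="42 -27 0 0 0 0; 84 -54 0 0 0 0; 126 -81 0 0 0 0; 168 -108 0 0 0 0; 209 -135 0 0 0 0", claw=0)

```text
time: 0.6
tcp_pos: [294.5, -329.2, 231.1]
tool_rot: [0.993, 0.116, -0.0, -0.0]
contact_force: [1.2, -1.6, -0.4]
grip_width: 85.6
gripper_force: 0.0
```

Emit:
move_arm(deltas="42 -27 0 0 0 -6; 84 -54 0 0 0 -12; 126 -81 0 0 0 -18; 168 -108 0 0 0 -24; 209 -135 0 0 0 -30")

```text
time: 1.1
tcp_pos: [466.8, -149.3, 231.2]
tool_rot: [0.928, 0.372, -0.0, -0.0]
contact_force: [0.3, -1.2, 0.5]
grip_width: 85.0
gripper_force: 0.0
```

```bash
python3 - <<'E'
from h import *
s=manip.state();print(s['time'],s['tcp_pos'],Rn.from_quat(s['tool_rot']).as_matrix().round(3).tolist(),s['qpos'],np.abs(s['joint_vel']).max())
p,d,i=snap('wrist','w1')
R=Rn.from_quat(s['tool_rot']).as_matrix()
c=-np.array(i['R']).T@i['t'];print('cam in tool',R.T@(c-s['tcp_pos']),i['fx'],(np.array(i['R'])@R).round(2).tolist())
E
```

```text
1.1 [ 466.75025461 -149.26551444  231.19754232] [[0.723, 0.69, -0.0], [0.69, -0.723, 0.0], [-0.0, -0.0, -1.0]] [-3.09530269e-01  1.78408770e-01 -9.16741572e-02  1.30082806e+00
  1.77656031e-05  2.07010968e+00] 0.9355018896055552
cam in tool [  68.6003096    -0.28363317 -142.63464636] 372.37806861263573 [[-0.0, 1.0, -0.0], [-0.96, -0.0, -0.26], [-0.26, 0.0, 0.96]]
```

View pics/w1.png

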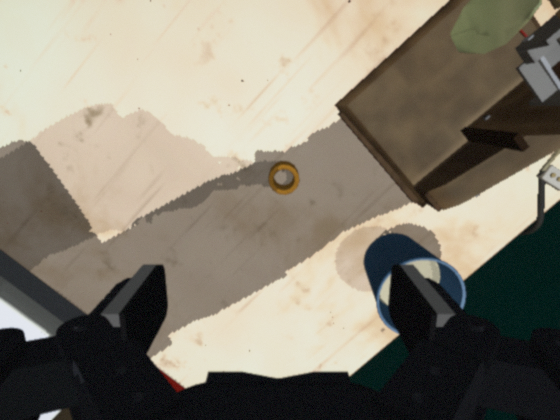

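The wrist view shows the ferrule at (284,178), the cup mouth near (430,285), and the machine block at upper right. I'll measure the ferrule with the arm at rest, then again from lower down.

```bash
cat >> h.py <<'E'
def blobc(p,lo,hi,near=None,minA=60):
    """contours of a HSV colour mask, biggest (or nearest to a pixel): outer ellipse centre"""
    k=cv2.inRange(cv2.cvtColor(p,cv2.COLOR_RGB2HSV),lo,hi);k=cv2.morphologyEx(k,cv2.MORPH_CLOSE,np.ones((3,3)))
    cs=[c for c in cv2.findContours(k,cv2.RETR_EXTERNAL,cv2.CHAIN_APPROX_NONE)[0] if cv2.contourArea(c)>minA]
    f=(lambda c:-cv2.contourArea(c)) if near is None else (lambda c:np.hypot(*(c.mean((0,1))-near)))
    return min(cs,key=f),k
def tri(rs):
    A=np.zeros((3,3));b=np.zeros(3)
    for c,d in rs:
        d=d/np.linalg.norm(d);M=np.eye(3)-np.outer(d,d);A+=M;b+=M@c
    return np.linalg.solve(A,b)
def toolxy(s,w):
    return Rn.from_quat(s['tool_rot']).as_matrix().T@(np.asarray(w)-s['tcp_pos'])
E
python3 - <<'E'
from h import *
import pickle
p,d,i=snap('wrist');s=manip.state();pickle.dump((p,d,i),open('w1.pkl','wb'));print(s['tcp_pos'])
c,k=blobc(p,(12,110,60),(32,255,255),(284,178));C=cloud(i,d)
print(cv2.fitEllipse(c),cv2.contourArea(c))
# bore: hole inside
(x,y),_,_=cv2.fitEllipse(c)
for z in(13,26):print(onplane(i,x,y,z).round(1))
Q=C[int(y)-25:int(y)+25,int(x)-25:int(x)+25].reshape(-1,3);T=Q[(Q[:,2]>22)];print(len(T),T.mean(0),(T.min(0)+T.max(0))/2,np.percentile(T[:,2],[10,50,90]))
print('tbl',np.median(Q[:,2]))
print('tool delta',toolxy(s,np.r_[onplane(i,x,y,20)]))
# cup
c,k=blobc(p,(95,60,20),(130,255,255),(420,285),300);print('cup',cv2.boundingRect(c))
Q=C[200:340,360:480].reshape(-1,3);T=Q[(Q[:,2]>80)&(Q[:,2]<95)];print(len(T),(T.min(0)+T.max(0))/2,np.ptp(T,0),np.percentile(T[:,2],[10,50,90]))
E
```

```text
[ 468.85749562 -147.22652112  230.65827774]
((283.3483581542969, 184.81678771972656), (29.507991790771484, 32.42705154418945), 177.19700622558594) 749.5
[ 470.2 -153.6   13. ]
[ 472.  -151.6   26. ]
434 [ 471.75011966 -151.6532947    32.96857034] [ 488.01331122 -132.33960494  197.86763823] [24.62447503 25.84966922 27.07820267]
tbl 0.48791851636528044
tool delta [ -2.22458176   5.52823277 210.65252578]
cup (364, 242, 113, 107)
527 [ 484.72059092 -296.66879568   83.62706752] [76.23848312 65.93885201  7.2321455 ] [81.35504465 84.70664917 85.82643157]
```

Emit:
move_arm(deltas="-1 5 45 0 0 0; -1 5 90 0 0 0; -1 5 130 0 0 0; -1 5 145 0 0 0; -1 5 145 0 0 0")

```text
time: 1.7
tcp_pos: [466.2, -155.1, 83.9]
tool_rot: [0.929, 0.369, -0.002, -0.002]
contact_force: [-0.2, -0.0, 0.3]
grip_width: 85.5
gripper_force: 0.0
```

```bash
python3 - <<'E'
from h import *
import pickle
p1,d1,i1=pickle.load(open('w1.pkl','rb'))
p,d,i=snap('wrist','w2');s=manip.state();print(s['tcp_pos'],s['joint_vel'].round(3))
C=cloud(i,d);Q=C.reshape(-1,3);n=np.hypot(Q[:,0]-471.5,Q[:,1]+152)<25
T=Q[n&(Q[:,2]>22)&(Q[:,2]<32)];print(len(T),T.mean(0),(T.min(0)+T.max(0))/2,np.ptp(T,0))
def top(p,d,i):
    C=cloud(i,d);m=(np.hypot(C[...,0]-471.5,C[...,1]+152)<25)&(C[...,2]>21)&(C[...,2]<32)
    c=max(cv2.findContours(m.astype(np.uint8),cv2.RETR_EXTERNAL,cv2.CHAIN_APPROX_NONE)[0],key=cv2.contourArea)
    return cv2.fitEllipse(c)[0]
a,b=top(p1,d1,i1),top(p,d,i);X=tri([ray(i1,*a),ray(i,*b)]);print(a,b,X,onplane(i,*b,26))
print('delta',toolxy(s,X))
E
```

```text
[ 467.41194424 -155.48136567   85.57334158] [ 0.002 -0.027  0.045  0.018  0.    -0.   ]
1219 [ 471.18618882 -152.38474692   25.60909327] [ 470.73759767 -152.68022198   24.94852577] [29.5877338  29.07996896  5.85760673]
(283.3858642578125, 186.2609405517578) (281.0638732910156, 220.17738342285156) [ 470.25962883 -153.36159081   20.70008215] [ 471.42654309 -152.15470976   26.        ]
delta [ 3.60438964  0.56487378 64.86780276]
```

Emit:
move_arm(deltas="4 0 30 0 0 0; 4 0 55 0 0 0; 4 0 75 0 0 0; 4 0 83 0 0 0; 4 0 83 0 0 0")

```text
time: 2.25
tcp_pos: [471.4, -152.9, 3.6]
tool_rot: [0.929, 0.37, -0.0, -0.0]
contact_force: [-0.1, 0.5, 0.1]
grip_width: 85.2
gripper_force: 0.0
```

Emit:
move_arm(deltas="0 0 0 0 0 0; 0 0 0 0 0 0; 0 0 0 0 0 0; 0 0 0 0 0 0; 0 0 0 0 0 0", claw=0.8)

```text
time: 2.75
tcp_pos: [471.8, -152.9, 4.3]
tool_rot: [0.929, 0.37, 0.001, 0.0]
contact_force: [-1.3, 0.4, 8.7]
grip_width: 27.9
gripper_force: 58.5
```

Emit:
move_arm(deltas="0 0 0 0 0 0; 0 0 0 0 0 0; 0 0 0 0 0 0; 0 0 0 0 0 0; 0 0 0 0 0 0")

```text
time: 3.25
tcp_pos: [471.8, -152.9, 4.3]
tool_rot: [0.929, 0.37, 0.001, 0.0]
contact_force: [-1.0, 1.1, 9.7]
grip_width: 28.3
gripper_force: 58.5
```

Emit:
move_arm(deltas="0 0 -20 0 0 0; 0 0 -50 0 0 0; 30 -14 -80 0 0 0; 70 -32 -100 0 0 0; 110 -50 -110 0 0 0")

```text
time: 3.75
tcp_pos: [518.2, -40.0, 115.8]
tool_rot: [0.929, 0.369, 0.002, 0.001]
contact_force: [0.9, -0.9, -1.7]
grip_width: 28.1
gripper_force: 59.3
```

Emit:
move_arm(deltas="40 -18 0 0 0 0; 80 -37 0 0 0 0; 110 -52 0 0 0 0; 122 -57 0 0 0 0; 122 -57 0 0 0 0")

```text
time: 4.25
tcp_pos: [566.7, 85.9, 113.2]
tool_rot: [0.929, 0.371, 0.0, -0.0]
contact_force: [0.3, -0.4, -0.4]
grip_width: 28.6
gripper_force: 59.3
```

```bash
python3 - <<'E'
from h import *
import pickle
p,d,i=snap('wrist','w3');s=manip.state();pickle.dump((p,d,i),open('w3.pkl','wb'));print(s['tcp_pos'],s['grip_width'])
C=cloud(i,d);print(i['R'][2])
near=np.hypot(C[...,0]-609,C[...,1]-126)<60
Q=C[near&(C[...,2]>30)&(C[...,2]<52)];print('pin',len(Q),Q.mean(0),Q.max(0))
E
```

```text
[566.16785228  84.61383626 113.12181632] 28.418669337299168
[-0.19167518 -0.18250179 -0.96434108]
pin 704 [615.32723407 125.62848744  43.79201856] [623.44830227 133.57056891  48.21970701]
```

View pics/w3.png

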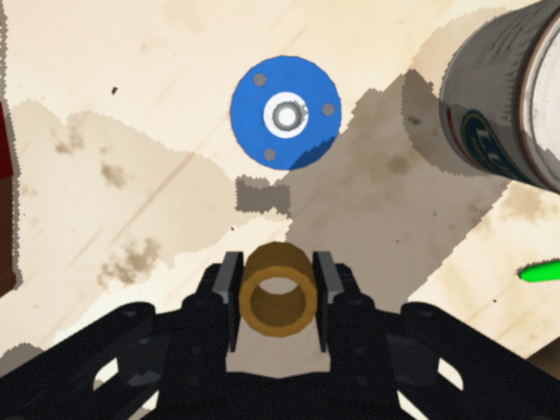

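The wrist view shows the blue foot centred near (286,112) with the pin top at about (287,116), and the held ferrule upright between the pads at (278,290).

```bash
cat > g.py <<'E'
from h import *
def gauge(p,d,i,near):
    c,k=blobc(p,(100,120,60),(125,255,255),near,500);e=cv2.fitEllipse(cv2.convexHull(c))
    C=cloud(i,d);f=onplane(i,*e[0],12)
    Q=C[(np.hypot(C[...,0]-f[0],C[...,1]-f[1])<20)&(C[...,2]>43)&(C[...,2]<50)]
    return e,f,Q.mean(0),len(Q)
def ferr(p,d,i,s):
    R=Rn.from_quat(s['tool_rot']).as_matrix();T=(cloud(i,d)-s['tcp_pos'])@R
    hsv=cv2.cvtColor(p,cv2.COLOR_RGB2HSV)
    m=(d>0)&(hsv[...,1]>110)&(hsv[...,0]>8)&(hsv[...,0]<32)&(np.hypot(T[...,0],T[...,1])<35)&(T[...,2]>-45)
    Q=T[m];zt=np.percentile(Q[:,2],3);t=Q[Q[:,2]<zt+3]
    A=np.c_[Q[:,:2]*0];
    # outer surface: circle fit of ring-top points mean
    pl=np.linalg.lstsq(np.c_[t[:,:2],np.ones(len(t))],t[:,2],rcond=None)[0]
    (cx,cy),r=cv2.minEnclosingCircle(t[:,:2].astype(np.float32))
    return zt,t.mean(0),(cx,cy,r),pl,len(t)
E
python3 - <<'E'
from g import *
import pickle
p,d,i=pickle.load(open('w3.pkl','rb'));s=manip.state()
print(gauge(p,d,i,(286,112)));print(ferr(p,d,i,s))
o=pickle.load(open('o.pkl','rb'))
e=gauge(*o['top'],(247,188));print('top',e,'scene')
e2=gauge(*o['scene'],(252,217));print(e2[0:2])
g=gauge(p,d,i,(286,112));print(tri([ray(i,*g[0][0]),ray(o['top'][2],*e[0][0]),ray(o['scene'][2],*e2[0][0])]))
print(toolxy(s,g[1]),toolxy(s,g[2]))
E
```

```text
(((285.424072265625, 112.5384750366211), (109.93631744384766, 113.14228820800781), 5.213292598724365), array([616.43741669, 126.47427918,  12.        ]), array([615.44946537, 125.66632775,  45.27517493]), 430)
(np.float64(-22.566326983441318), array([  1.68329774,  -0.73076616, -21.5028924 ]), (3.7210357189178467, -0.6671634316444397, 17.70156478881836), array([ 1.28551620e-03,  1.81193588e-04, -2.15049239e+01]), 2640)Traceback (most recent call last):
  File "<stdin>", line 6, in <module>
  File "g.py", line 3, in gauge
    c,k=blobc(p,(100,120,60),(125,255,255),near,500);e=cv2.fitEllipse(cv2.convexHull(c))
        ~~~~~^^^^^^^^^^^^^^^^^^^^^^^^^^^^^^^^^^^^^^^
  File "h.py", line 22, in blobc
    return min(cs,key=f),k
           ~~~^^^^^^^^^^
ValueError: min() iterable argument is empty
```

Emit:
move_arm(deltas="30 3 10 0 0 0; 55 5 30 0 0 0; 63 5 48 0 0 0; 63 5 52 0 0 0; 63 5 52 0 0 0")

```text
time: 4.8
tcp_pos: [614.4, 122.5, 60.7]
tool_rot: [0.929, 0.369, -0.001, -0.0]
contact_force: [-0.1, -0.4, -0.5]
grip_width: 27.8
gripper_force: 59.3
```

```bash
python3 - <<'E'
from g import *
import pickle
p,d,i=snap('wrist','w4');s=manip.state();print(s['tcp_pos'],s['contact_force'])
print(ferr(p,d,i,s))
c,k=blobc(p,(100,120,60),(125,255,255),None,500);print(cv2.contourArea(c));g=cv2.fitEllipse(cv2.convexHull(c));f=onplane(i,*g[0],12);print(g,f,toolxy(s,f))
cv2.imwrite('pics/w4c.png',cv2.resize(p[200:380,180:380],(800,600)[:2] if 0 else (660,594))[:,:,::-1])
E
```

```text
[614.86111146 122.66493737  61.65935012] [-0.90003264  0.09816181 -0.03544783]
(np.float64(-21.595559125169718), array([ -0.12582415,  -0.44481899, -20.53651208]), (0.5016430616378784, 1.3091318607330322, 16.93164825439453), array([ 4.44488057e-03, -1.89480013e-03, -2.05367957e+01]), 2626)
7274.5
((275.5150146484375, 221.71095275878906), (113.61650085449219, 130.18881225585938), 90.69190216064453) [619.14064702 128.94058723  12.        ] [ 7.4645991  -1.60918154 49.6531928 ]
```

View pics/w4c.png

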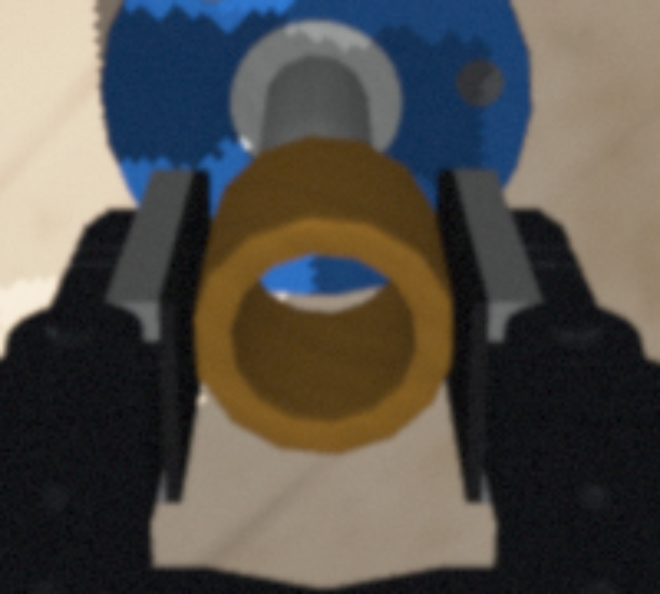

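The crop shows the ferrule ring centred at crop (324,335). The pin shaft stands in line with it at crop (317,100), partly hidden by the ferrule. I'll cast both outlines onto their planes and fit circles.

```bash
cat >> h.py <<'E'
def circ(W):
    A=np.c_[2*W[:,:2],np.ones(len(W))];x=np.linalg.lstsq(A,(W[:,:2]**2).sum(1),rcond=None)[0]
    r=np.sqrt(x[2]+x[0]**2+x[1]**2);e=np.abs(np.hypot(W[:,0]-x[0],W[:,1]-x[1])-r);return x[0],x[1],r,e
def circfit(W):
    for _ in range(6):
        x,y,r,e=circ(W);W=W[e<max(2*np.median(e),.4)]
    return np.array([x,y,r])
E
python3 - <<'E'
from g import *
s=manip.state();i=camera_info('wrist')
p=cv2.imread('pics/w4.png')[:,:,::-1].copy()
c,k=blobc(p,(100,120,60),(125,255,255),None,500);c=c[:,0]
ins=c[(c[:,1]<235)&(c[:,1]>2)]
W=np.array([onplane(i,u,v,12) for u,v in ins])
W=W[np.hypot(W[:,0]-616,W[:,1]-126)>30];f=circfit(W);print('foot',f,len(W))
m=cv2.inRange(cv2.cvtColor(p,cv2.COLOR_RGB2HSV),(8,110,110),(32,255,255));m[:255]=0
ys,xs=np.nonzero(m);print(xs.min(),xs.max(),ys.min(),ys.max())
c=max(cv2.findContours(m,cv2.RETR_EXTERNAL,cv2.CHAIN_APPROX_NONE)[0],key=cv2.contourArea)
zt=s['tcp_pos'][2]+21.6
W=np.array([onplane(i,u,v,zt) for u,v in c[:,0]]);r=circfit(W);print('ferr',r,zt,s['tcp_pos'])
R=Rn.from_quat(s['tool_rot']).as_matrix();print('shift foot-ferr',R.T@np.r_[f[:2]-r[:2],0], 'w3 gauge-ferr',R.T@np.r_[np.array([616,126.1])-r[:2],0])
E
```

```text
foot [617.02728209 126.69798632  34.48583907] 194
240 315 266 337
ferr [614.48937219 122.67609151  14.06513081] 83.25935011907772 [614.86111146 122.66493737  61.65935012]
shift foot-ferr [ 4.60580865e+00 -1.18454093e+00 -3.73746844e-03] w3 gauge-ferr [ 3.44818483e+00 -1.45435913e+00 -2.57000580e-03]
```

Emit:
move_arm(deltas="4 -1 2 0 0 0; 4 -1 8 0 0 0; 4 -1 14 0 0 0; 4 -1 18 0 0 0; 4 -1 20 0 0 0")

```text
time: 5.35
tcp_pos: [617.2, 127.2, 40.7]
tool_rot: [0.929, 0.37, -0.001, 0.0]
contact_force: [-1.5, -1.1, 1.2]
grip_width: 28.1
gripper_force: 59.5
```

Emit:
move_arm(deltas="0 0 8 0 0 0; 0 0 15 0 0 0; 0 0 20 0 0 0; 0 0 23 0 0 0; 0 0 25 0 0 0")

```text
time: 5.85
tcp_pos: [617.3, 127.0, 16.2]
tool_rot: [0.929, 0.37, -0.001, 0.0]
contact_force: [-10.1, -5.8, 25.1]
grip_width: 28.4
gripper_force: 61.7
```

Emit:
move_arm(deltas="0 0 -1 0 0 0; 0 0 -1 0 0 0; 0 0 -1 0 0 0; 0 0 -1 0 0 0; 0 0 -1 0 0 0", claw=0)

```text
time: 6.35
tcp_pos: [617.9, 127.7, 17.3]
tool_rot: [0.929, 0.37, 0.0, -0.0]
contact_force: [-0.2, -0.5, -0.2]
grip_width: 85.5
gripper_force: 0.0
```

Emit:
move_arm(deltas="0 0 -15 0 0 0; 0 0 -45 0 0 0; -15 0 -80 0 0 0; -40 0 -100 0 0 0; -60 0 -110 0 0 0")

```text
time: 6.85
tcp_pos: [574.5, 86.0, 129.5]
tool_rot: [0.929, 0.37, 0.001, 0.0]
contact_force: [0.2, -0.2, 0.3]
grip_width: 85.7
gripper_force: 0.0
```

```bash
python3 - <<'E'
from g import *
p,d,i=snap('wrist','w5');s=manip.state();print(s['time'],s['tcp_pos'],s['joint_vel'].round(3),s['qpos'].round(3),s['contact_force'])
C=cloud(i,d);n=np.hypot(C[...,0]-616,C[...,1]-126)<26
hsv=cv2.cvtColor(p,cv2.COLOR_RGB2HSV);br=n&(hsv[...,1]>110)&(hsv[...,0]>8)&(hsv[...,0]<32)
T=C[br];print(len(T),np.percentile(T[:,2],[5,50,95]))
t=T[T[:,2]>35.5];print('ferr top',circfit(t[np.hypot(t[:,0]-t[:,0].mean(),t[:,1]-t[:,1].mean())>13]),t.mean(0),np.linalg.lstsq(np.c_[t[:,:2]-t[:,:2].mean(0),np.ones(len(t))],t[:,2],rcond=None)[0])
Q=C[n&~br&(C[...,2]>42)];print('pin',Q.mean(0),len(Q))
c,k=blobc(p,(100,120,60),(125,255,255),None,500);W=np.array([onplane(i,u,v,12) for u,v in cv2.convexHull(c)[:,0]]);print('foot',circfit(W))
# tongs from the top view
import pickle
P,D,I=pickle.load(open('o.pkl','rb'))['top']
h=cv2.cvtColor(P,cv2.COLOR_RGB2HSV);m=((h[...,0]<7)|(h[...,0]>172))&(h[...,1]>95);m[:200]=0;m[290:]=0;m[:,:150]=0;m[:,240:]=0
n_,l,st,ce=cv2.connectedComponentsWithStats(m.astype(np.uint8));print(st[1:,4],ce[1:])
for u,v in((202.5,237.8),(188.8,251.2),(195.6,244.5)):print(onplane(I,u,v,24))
E
```

```text
6.9 [572.50947656  84.32458785 130.34418523] [ 0.015  0.04   0.027 -0.033  0.006  0.034] [ 1.470e-01  3.770e-01 -7.700e-02  1.115e+00 -1.000e-03  2.531e+00] [-1.95574148 -0.8407213  -0.20672026]
1019 [36.04107636 37.91508431 39.23182232]
ferr top [616.6591113  126.60808051  13.72937816] [616.83332234 126.69990766  42.19749124] [ 0.39519448  0.37912773 42.19749124]
pin [621.03049518 130.87208236 199.87002017] 1382
foot [615.53264617 125.55799055  34.84409248]
[1 1 2] [[201.  236. ]
 [202.  238. ]
 [187.5 250.5]]
[470.86916919 248.37619404  24.        ]
[435.87236298 285.16677613  24.        ]
[453.31560734 266.96947545  24.        ]
```

Emit:
move_arm(deltas="0 -43 -10 0 0 0; 0 -86 -20 0 0 0; 0 -129 -30 0 0 0; 0 -172 -40 0 0 0; 0 -215 -40 0 0 0")

```text
time: 7.4
tcp_pos: [426.0, 243.9, 168.6]
tool_rot: [0.929, 0.37, 0.001, -0.0]
contact_force: [1.5, 0.4, -0.1]
grip_width: 85.4
gripper_force: 0.0
```

Emit:
move_arm(deltas="0 0 0 0 0 0; 0 0 0 0 0 0")

```text
time: 7.6
tcp_pos: [426.1, 243.3, 167.5]
tool_rot: [0.929, 0.371, 0.0, -0.0]
contact_force: [0.9, -0.8, -0.8]
grip_width: 85.5
gripper_force: 0.0
```

```bash
python3 - <<'E'
from g import *
import pickle
p,d,i=snap('wrist','w6');s=manip.state();print(s['time'],s['tcp_pos'],s['qpos'].round(3))
pickle.dump((p,d,i),open('w6.pkl','wb'))
E
```

```text
7.65 [426.66237645 242.69544604 167.38846841] [ 0.517  0.211 -0.217  1.142 -0.     2.901]
```

View pics/w6.png

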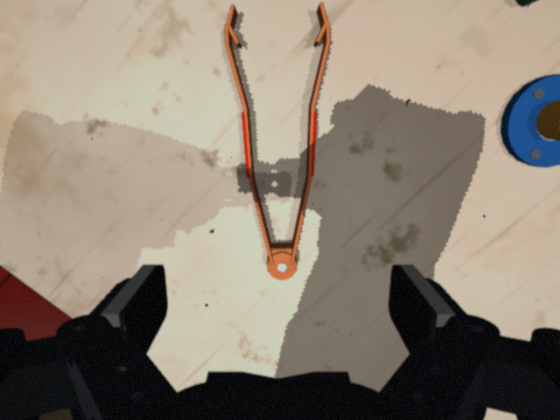

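The wrist view shows the whole tongs: heel ring at (282,265), red grips at about (246,143) and (314,141), and jaws near (233,25) and (325,25). The seated ferrule is at the right edge, at (552,122).

```bash
python3 - <<'E'
from g import *
import pickle
p,d,i=pickle.load(open('w6.pkl','rb'));s=manip.state()
h=cv2.cvtColor(p,cv2.COLOR_RGB2HSV);C=cloud(i,d)
red=(((h[...,0]<4)|(h[...,0]>174))&(h[...,1]>150)).astype(np.uint8);red[200:]=0;red[:,:200]=0;red[:,360:]=0
n,l,st,ce=cv2.connectedComponentsWithStats(red)
for k in np.argsort(-st[1:,4])[:2]+1:
    q=C[l==k];q=q[q[:,2]>10]
    a=np.argwhere(l==k)
    r0,r1=a[:,0].min(),a[:,0].max();e=[onplane(i,a[a[:,0]==r,1].mean(),r,24) for r in(r0,r1)]
    w=[onplane(i,a[a[:,0]==r,1].min() ,r,24) for r in(r0,r1)]
    print(st[k],ce[k],q.mean(0).round(1),np.percentile(q[:,2],[50,95]),'ends',np.round(e,1).tolist(),'mid',np.mean(e,0).round(1),'len',np.linalg.norm(e[0]-e[1]))
# heel: ring
co=((h[...,0]<14)&(h[...,1]>120)).astype(np.uint8);co[:240]=0;co[300:]=0;co[:,:255]=0;co[:,310:]=0
c=max(cv2.findContours(co,cv2.RETR_EXTERNAL,cv2.CHAIN_APPROX_NONE)[0],key=cv2.contourArea)
W=C[co>0];print('heel',W.mean(0),np.percentile(W[:,2],[50,95]))
ys,xs=np.nonzero(co);print(xs.min(),xs.max(),ys.min(),ys.max())
for z in(0,24):print(onplane(i,282,265,z))
E
```

```text
[311 111   6  65 121] [313.60330579 142.52066116] [474.6 251.8  24. ] [24.08035941 25.10353516] ends [[491.8, 267.6, 24.0], [456.1, 235.1, 24.0]] mid [474.  251.4  24. ] len 48.256281697151294
[242 113   8  64 115] [245.06086957 145.25217391] [437.2 288.2  24.1] [24.03910746 25.14530426] ends [[453.4, 306.0, 24.0], [421.0, 271.0, 24.0]] mid [437.2 288.5  24. ] len 47.68403770582919
heel [388.8695908  203.70255369  22.47959257] [22.88399656 24.67600436]
265 297 240 278
[377.60887067 192.04441409   0.        ]
[385.18479103 199.68209303  24.        ]
```

Emit:
move_arm(deltas="20 0 40 0 0 -1.4; 40 0 80 0 0 -1.4; 40 0 120 0 0 -1.4; 40 0 150 0 0 -1.4; 40 0 166 0 0 -1.4")

```text
time: 8.15
tcp_pos: [455.2, 268.1, -1.8]
tool_rot: [0.925, 0.38, -0.002, 0.0]
contact_force: [-0.8, 0.2, -0.3]
grip_width: 85.4
gripper_force: 0.0
```

Emit:
move_arm(deltas="0 0 0 0 0 0; 0 0 0 0 0 0; 0 0 0 0 0 0", claw=0.38)

```text
time: 8.45
tcp_pos: [456.7, 270.0, 2.5]
tool_rot: [0.925, 0.381, 0.001, -0.0]
contact_force: [0.8, -1.0, -1.1]
grip_width: 53.3
gripper_force: 11.3
```

Emit:
move_arm(deltas="0 0 0 0 0 0; 0 0 0 0 0 0")

```text
time: 8.65
tcp_pos: [456.2, 270.3, 2.2]
tool_rot: [0.925, 0.381, 0.001, -0.0]
contact_force: [1.2, 0.1, 2.1]
grip_width: 53.0
gripper_force: 11.5
```

Emit:
move_arm(deltas="0 0 0 0 0 0; 0 0 0 0 0 0; 0 0 0 0 0 0", claw=0.42)

```text
time: 8.95
tcp_pos: [456.7, 270.3, 2.8]
tool_rot: [0.925, 0.381, 0.001, 0.0]
contact_force: [-0.3, -1.6, 9.1]
grip_width: 50.0
gripper_force: 14.9
```

Emit:
move_arm(deltas="0 0 -10 0 0 0; 0 0 -30 0 0 0; 0 0 -60 0 0 0; 0 0 -80 0 0 0; 0 0 -80 0 0 0")

```text
time: 9.45
tcp_pos: [457.1, 271.1, 84.7]
tool_rot: [0.925, 0.381, 0.003, -0.0]
contact_force: [0.6, 0.3, -1.5]
grip_width: 49.7
gripper_force: 12.0
```

```bash
python3 - <<'E'
from g import *
import pickle
p,d,i=snap('wrist','w7');s=manip.state();print(s['time'],s['tcp_pos'],s['qpos'].round(3),s['grip_width'],s['gripper_force'])
pickle.dump((p,d,i,s),open('w7.pkl','wb'))
E
```

```text
9.5 [456.36978609 270.60367663  83.03989779] [ 0.535  0.338 -0.271  0.958  0.     2.895] 50.020262701850235 11.968665719032288
```

View pics/w7.png

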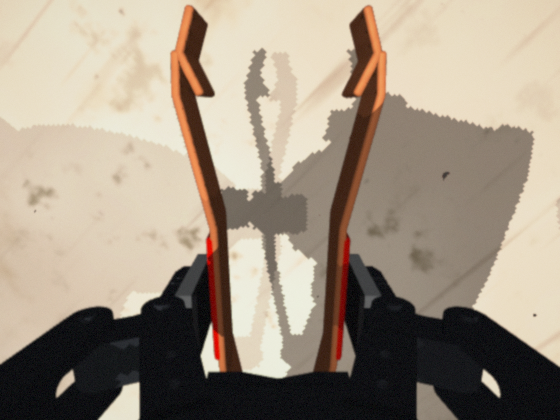

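The wrist view shows the tongs hanging open in the pads: red grips at about (213,295) and (342,295), jaws at about (190,65) and (368,65). I'll measure the jaw centre and pitch in the tool frame.

```bash
cat >> g.py <<'E'
def tongs(p,d,i,s):
    R=Rn.from_quat(s['tool_rot']).as_matrix();T=(cloud(i,d)-s['tcp_pos'])@R
    h=cv2.cvtColor(p,cv2.COLOR_RGB2HSV)
    m=(d>0)&((h[...,0]<16)|(h[...,0]>174))&(h[...,1]>120)&(T[...,2]>-45)&(T[...,2]<30)&(np.abs(T[...,1])<50)&(T[...,0]>-10)
    out=[]
    for x in range(15,116,10):
        r=[]
        for sg in(-1,1):
            q=T[m&(np.abs(T[...,0]-x)<5)&(T[...,1]*sg>0)]
            if len(q)>8:
                zt=np.percentile(q[:,2],5);t=q[q[:,2]<zt+2.5];r+=[round(float(t[:,1].mean()),1),round(float(zt),1)]
        out.append((x,r))
    Q=T[m];print('x max',np.percentile(Q[:,0],99.5), Q[:,0].max());return out
E
python3 - <<'E'
from g import *
import pickle
for r in tongs(*pickle.load(open('w7.pkl','rb'))):print(r)
E
```

```text
x max 96.60754493701225 98.31155379082658
(15, [-22.8, -23.5, 22.7, -23.6])
(25, [-22.6, -23.5, 22.5, -23.5])
(35, [-23.5, -23.6, 23.5, -23.5])
(45, [-25.7, -23.6, 25.8, -23.5])
(55, [-27.9, -23.6, 28.1, -23.8])
(65, [-30.1, -23.6, 30.3, -23.7])
(75, [-29.0, -23.9, 29.2, -23.7])
(85, [-29.6, -23.8, 29.9, -23.8])
(95, [-27.0, -23.8, 27.3, -23.7])
(105, [])
(115, [])
```

Emit:
move_arm(deltas="-5 15 0 0 0 0; -15 43 0 0 0 0; -26 77 0 0 0 0; -38 112 0 0 0 0; -50 147 0 0 0 0")

```text
time: 10.0
tcp_pos: [523.4, 128.3, 80.2]
tool_rot: [0.925, 0.381, -0.001, -0.0]
contact_force: [0.8, 0.1, -1.2]
grip_width: 49.7
gripper_force: 12.0
```

Emit:
move_arm(deltas="-10 30 0 0 0 0; -18 52 0 0 0 0; -22 65 0 0 0 0; -23 68 0 0 0 0; -23 68 0 0 0 0")

```text
time: 10.5
tcp_pos: [554.8, 65.8, 80.8]
tool_rot: [0.925, 0.381, -0.001, -0.0]
contact_force: [-0.2, 0.3, -0.9]
grip_width: 49.7
gripper_force: 12.0
```

```bash
python3 - <<'E'
from g import *
import pickle
p,d,i=snap('wrist','w8');s=manip.state();print(s['time'],s['tcp_pos'],s['qpos'].round(3),s['grip_width'],s['gripper_force'])
for r in tongs(p,d,i,s):print(r)
R=Rn.from_quat(s['tool_rot']).as_matrix();T=(cloud(i,d)-s['tcp_pos'])@R;W=cloud(i,d)
n=np.hypot(W[...,0]-616,W[...,1]-126.3)<12
q=W[n&(W[...,2]>42.5)&(W[...,2]<50)];print('pin top',q.mean(0),len(q),toolxy(s,q.mean(0)))
h=cv2.cvtColor(p,cv2.COLOR_RGB2HSV);br=(np.hypot(W[...,0]-616,W[...,1]-126.3)<22)&(W[...,2]>36.5)&(W[...,2]<40)&(h[...,1]>100)
q=W[br];print('ferr',len(q),q.mean(0),(q.min(0)+q.max(0))/2,toolxy(s,q.mean(0)))
E
```

```text
10.55 [554.66629557  66.39408975  80.91529534] [ 0.119  0.386 -0.202  0.984  0.     2.478] 49.67633789508389 11.973317563533783
x max 95.58238369861039 97.00557465657576
(15, [-22.5, -21.8, 23.0, -21.7])
(25, [-22.2, -21.6, 22.9, -21.7])
(35, [-23.4, -21.8, 24.1, -21.5])
(45, [-25.6, -21.8, 26.4, -21.6])
(55, [-27.8, -21.7, 28.7, -21.7])
(65, [-30.0, -21.7, 30.9, -21.7])
(75, [-28.6, -21.8, 29.6, -21.8])
(85, [-29.1, -21.8, 30.0, -21.8])
(95, [-26.4, -21.7, 27.5, -21.8])
(105, [])
(115, [])
pin top [615.15718563 125.27726596  45.03030864] 736 [84.43388861  0.88474575 35.83635265]
ferr 1689 [616.41563304 126.70882421  37.88574656] [616.14935282 126.52316655  38.17902867] [86.33963203  0.76256182 42.97995324]
```

View pics/w8.png

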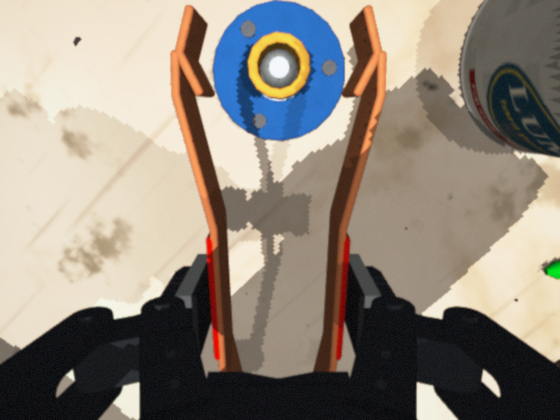

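The wrist view shows the ferrule on the pin at (279,67), centred between the open jaws at (190,65) and (368,65). I'll descend around it.

Emit:
move_arm(deltas="2 0 10 0 0 0; 2 0 28 0 0 0; 2 0 45 0 0 0; 2 0 58 0 0 0; 2 0 64 0 0 0")

```text
time: 11.05
tcp_pos: [555.4, 68.4, 15.6]
tool_rot: [0.924, 0.382, -0.001, -0.0]
contact_force: [-0.3, 0.1, -0.9]
grip_width: 49.3
gripper_force: 12.0
```

```bash
python3 - <<'E'
from g import *
p,d,i=snap('wrist','w9');s=manip.state();print(s['time'],s['tcp_pos'],s['contact_force'],s['grip_width'],s['gripper_force'])
t=tongs(p,d,i,s);print([(x,r[1::2]) for x,r in t], 'top world',s['tcp_pos'][2]-t[6][1][1])
W=cloud(i,d);h=cv2.cvtColor(p,cv2.COLOR_RGB2HSV);br=(np.hypot(W[...,0]-616,W[...,1]-126.3)<22)&(W[...,2]>35.5)&(W[...,2]<40)&(h[...,1]>100)&(h[...,0]>15)
q=W[br];print('ferr',len(q),q.mean(0),toolxy(s,q.mean(0)))
E
```

```text
11.1 [555.34203861  68.20406044  15.35010648] [ 0.19659374  0.23282983 -1.48747472] 49.40516703450863 11.977107971906662
x max 95.82174669215816 97.21095270427803
[(15, [-22.2, -22.1]), (25, [-22.1, -22.1]), (35, [-22.1, -22.1]), (45, [-21.9, -22.0]), (55, [-22.2, -22.0]), (65, [-22.2, -22.1]), (75, [-22.3, -22.2]), (85, [-22.3, -22.1]), (95, [-22.1, -22.1]), (105, []), (115, [])] top world 37.65010648476654
ferr 4266 [616.74470437 126.9169993   37.82594455] [ 84.89539701   1.67630378 -22.6411444 ]
```

Emit:
move_arm(deltas="0 1 -3 0 0 0; 0 1 -3 0 0 0")

```text
time: 11.3
tcp_pos: [558.1, 67.0, 21.3]
tool_rot: [0.924, 0.381, 0.001, 0.0]
contact_force: [-0.4, -0.2, 0.0]
grip_width: 49.4
gripper_force: 12.0
```

Emit:
move_arm(deltas="0 0 0 0 0 0; 0 0 0 0 0 0; 0 0 0 0 0 0; 0 0 0 0 0 0; 0 0 0 0 0 0", claw=0.7)

```text
time: 11.8
tcp_pos: [557.6, 66.9, 20.6]
tool_rot: [0.925, 0.381, 0.0, -0.0]
contact_force: [0.5, 2.4, 1.7]
grip_width: 34.6
gripper_force: 59.6
```

Emit:
move_arm(deltas="0 0 0 0 0 0; 0 0 0 0 0 0; 0 0 0 0 0 0")

```text
time: 12.1
tcp_pos: [557.6, 66.8, 20.4]
tool_rot: [0.925, 0.381, 0.0, -0.0]
contact_force: [-0.3, 3.0, 1.2]
grip_width: 35.1
gripper_force: 59.6
```

```bash
python3 - <<'E'
from g import *
p,d,i=snap('wrist','w10');s=manip.state();print(s['time'],s['tcp_pos'],s['contact_force'],s['torque'],s['grip_width'],s['gripper_force'])
for r in tongs(p,d,i,s):print(r)
W=cloud(i,d);h=cv2.cvtColor(p,cv2.COLOR_RGB2HSV);br=(np.hypot(W[...,0]-616,W[...,1]-126.3)<22)&(W[...,2]>35.5)&(W[...,2]<41)&(h[...,1]>100)&(h[...,0]>15)
q=W[br];print('ferr',len(q),q.mean(0),toolxy(s,q.mean(0)))
E
```

```text
12.15 [557.53666132  66.78545471  20.37294039] [-1.07653968  1.82657051  0.54561075] [ 0.61216669 -0.20480042  0.16855454] 34.74102839103633 59.60916242329404
x max 95.62554272118348 96.84779657374847
(15, [-15.4, -20.1, 15.0, -20.2])
(25, [-14.7, -20.2, 14.2, -20.0])
(35, [-15.1, -20.3, 14.7, -20.3])
(45, [-16.6, -20.6, 16.3, -20.6])
(55, [-18.1, -20.7, 17.8, -20.7])
(65, [-19.6, -21.0, 19.3, -20.9])
(75, [-17.6, -21.2, 17.4, -21.2])
(85, [-17.6, -21.5, 17.4, -21.3])
(95, [-14.4, -21.6, 14.1, -21.7])
(105, [])
(115, [])
ferr 4022 [616.99935076 126.08246068  37.99261248] [ 83.98235781  -0.1807878  -17.58778239]
```

View pics/w10.png

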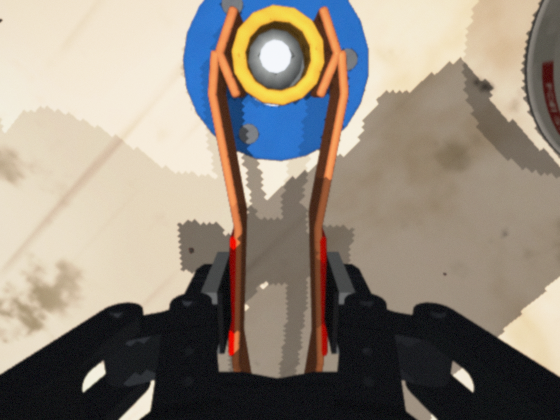

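The jaws now bear on the ferrule at (277,56), with the seat unmoved and a grip of 60 N. I'll draw it up slowly.

Emit:
move_arm(deltas="0 0 -3 0 0 0; 0 0 -8 0 0 0; 0 0 -14 0 0 0; 0 0 -20 0 0 0; 0 0 -26 0 0 0")

```text
time: 12.65
tcp_pos: [557.4, 66.6, 47.0]
tool_rot: [0.925, 0.381, 0.0, 0.0]
contact_force: [-0.5, 0.8, -1.4]
grip_width: 34.7
gripper_force: 59.8
```

Emit:
move_arm(deltas="0 0 -10 0 0 0; 0 0 -25 0 0 0; 0 0 -50 0 0 0; 0 0 -80 0 0 0; 0 0 -100 0 0 0")

```text
time: 13.15
tcp_pos: [557.8, 66.7, 149.0]
tool_rot: [0.925, 0.381, 0.001, 0.0]
contact_force: [-0.4, 0.4, -1.4]
grip_width: 34.8
gripper_force: 59.9
```

```bash
python3 - <<'E'
from g import *
p,d,i=snap('wrist','w11');s=manip.state();print(s['time'],s['tcp_pos'],s['contact_force'],s['grip_width'],s['gripper_force'])
T=(cloud(i,d)-s['tcp_pos'])@Rn.from_quat(s['tool_rot']).as_matrix();h=cv2.cvtColor(p,cv2.COLOR_RGB2HSV)
q=T[(np.hypot(T[...,0]-84,T[...,1])<22)&(np.abs(T[...,2]+17)<6)&(h[...,1]>100)&(h[...,0]>15)&(h[...,0]<35)];print('ferr tool',len(q),q.mean(0))
t=tongs(p,d,i,s);print(t[0],t[7])
E
```

```text
13.2 [559.15196646  66.89665545 151.72461763] [1.26835222 0.76073135 0.65018457] 34.70206880124586 59.90428183693439
ferr tool 3746 [ 82.97213572  -0.75310822 -12.61541038]
x max 94.88333095847854 96.10500839418758
(15, [-16.1, -16.8, 14.2, -16.8]) (85, [-17.9, -16.5, 16.6, -16.3])
```

Emit:
move_arm(deltas="-12 0 0 0 0 0; -45 0 0 0 0 0; -85 0 0 0 0 0; -125 0 0 0 0 0; -165 0 0 0 0 0")

```text
time: 13.7
tcp_pos: [437.5, -50.5, 145.1]
tool_rot: [0.924, 0.381, -0.001, -0.0]
contact_force: [0.7, -1.3, -0.8]
grip_width: 34.6
gripper_force: 59.9
```

Emit:
move_arm(deltas="-32 15 0 0 0 0; -58 42 0 0 0 0; -83 69 0 0 0 0; -108 95 0 0 0 0; -133 120 0 0 0 0")

```text
time: 14.2
tcp_pos: [428.7, -229.7, 145.3]
tool_rot: [0.925, 0.381, -0.001, -0.001]
contact_force: [1.0, -0.1, -0.9]
grip_width: 34.8
gripper_force: 60.0
```

```bash
python3 - <<'E'
from g import *
import pickle
s=manip.state();print(s['time'],s['tcp_pos'],s['grip_width'],s['gripper_force'],s['qpos'])
def rim(i,d,c):
    W=cloud(i,d).reshape(-1,3);q=W[(np.hypot(W[:,0]-c[0],W[:,1]-c[1])<60)&(W[:,2]>82)&(W[:,2]<90)]
    x=circfit(q);return x,len(q)
p,d,i=pickle.load(open('w1.pkl','rb'));print(rim(i,d,(482,-294)))
p,d,i=pickle.load(open('o.pkl','rb'))['top'];print(rim(i,d,(482,-294)))
print(onplane(i,409,223,86))
E
```

```text
14.2 [ 428.71865105 -229.71058864  145.29643772] 34.83472405953907 59.9677334271837 [-4.91859543e-01  2.20335013e-01 -2.65137850e-01  1.08713393e+00
 -3.47400383e-05  1.86824265e+00]
(array([ 484.72920143, -301.14648688,   36.99327433]), 484)
(array([ 483.41679844, -303.14369129,   36.87425326]), 72)
[ 478.76718319 -291.98597598   86.        ]
```

Emit:
move_arm(deltas="-28 27 0 0 0 0; -53 51 0 0 0 0; -75 72 0 0 0 0; -88 84 0 0 0 0; -93 89 0 0 0 0")

```text
time: 14.7
tcp_pos: [426.0, -358.0, 145.3]
tool_rot: [0.925, 0.38, -0.0, -0.001]
contact_force: [-0.2, 0.1, -1.3]
grip_width: 35.0
gripper_force: 60.0
```

Emit:
move_arm(deltas="0 0 0 0 0 0; 0 0 0 0 0 0; 0 0 0 0 0 0")

```text
time: 15.0
tcp_pos: [427.2, -355.9, 146.3]
tool_rot: [0.924, 0.382, -0.0, -0.0]
contact_force: [-0.1, 0.1, -1.3]
grip_width: 34.8
gripper_force: 60.0
```

```bash
python3 - <<'E'
from g import *
p,d,i=snap('wrist','w12');s=manip.state();print(s['time'],s['tcp_pos'],s['joint_vel'].round(3),s['contact_force'],s['grip_width'],s['gripper_force'])
W=cloud(i,d);R=Rn.from_quat(s['tool_rot']).as_matrix();T=(W-s['tcp_pos'])@R;h=cv2.cvtColor(p,cv2.COLOR_RGB2HSV)
q=T[(np.hypot(T[...,0]-84,T[...,1])<22)&(T[...,2]>-26)&(T[...,2]<-5)&(h[...,1]>100)&(h[...,0]>15)&(h[...,0]<35)]
print('ferr',len(q),q.mean(0),'bottom z',s['tcp_pos'][2]-np.percentile(q[:,2],10)-26);f=R@q.mean(0)+s['tcp_pos']
V=W.reshape(-1,3);k=V[(np.hypot(V[:,0]-484,V[:,1]+301)<55)&(V[:,2]>82)&(V[:,2]<90)];c=circfit(k);print('cup',c,len(k),'ferr',f,'tool shift',R.T@np.r_[c[:2]-f[:2],0])
E
```

```text
15.05 [ 427.2953937  -355.9805411   146.41283732] [-0.003 -0.     0.005 -0.    -0.002 -0.002] [-0.13974946  0.65888374 -0.77516463] 34.34758125958447 59.97727672162
ferr 4388 [ 8.45342733e+01 -1.60216567e-02 -1.47777432e+01] bottom z 136.80714272602026
cup [ 484.74276435 -301.87944028   37.000719  ] 1409 ferr [ 487.19522267 -296.33449743  161.20422935] tool shift [-5.65004925e+00  2.19951909e+00 -1.50968943e-03]
```

View pics/w12.png

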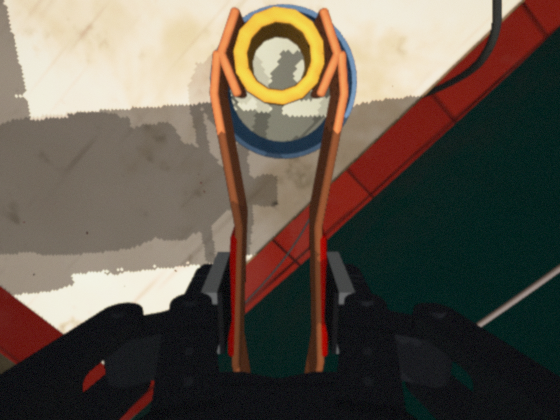

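The wrist view shows the ferrule held in the closed jaws at (279,55), over the cup mouth centred near (285,80). One small trim, then hand in.

Emit:
move_arm(deltas="-3 1 4 0 0 0; -5 2 10 0 0 0; -5 2 10 0 0 0; -5 2 10 0 0 0; -5 2 10 0 0 0")

```text
time: 15.55
tcp_pos: [425.0, -362.1, 136.3]
tool_rot: [0.925, 0.381, 0.0, -0.0]
contact_force: [0.1, 0.5, -1.1]
grip_width: 34.6
gripper_force: 60.0
```

Emit:
move_arm(deltas="0 0 0 0 0 0; 0 0 0 0 0 0; 0 0 0 0 0 0; 0 0 0 0 0 0; 0 0 0 0 0 0")

```text
time: 16.05
tcp_pos: [425.0, -362.1, 136.3]
tool_rot: [0.925, 0.381, 0.0, -0.0]
contact_force: [0.4, -0.1, -2.2]
grip_width: 34.2
gripper_force: 60.0
```

```bash
python3 - <<'E'
from h import *
s=manip.state();print(s['tcp_pos'],np.abs(s['joint_vel']).max(),s['grip_width'],s['gripper_force'])
print(manip.hand_in())
E
```

```text
[ 425.03236026 -362.0774882   136.33853663] 0.0016845076134683287 34.23129879354113 59.97786363994237
the job is handed in; nothing more can be done
None
```

I seated the ferrule on the gauge and released it, drew it off with the tongs, and handed in at about 16 s with it held still over the middle of the cup, about 4 cm above the rim; no verdict was returned.

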